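# Unload the thread winder and hold its cover at the balance point

### The arm

A 6-joint arm with a two-finger parallel gripper is mounted at the origin on the work surface. World frame = base frame: x ahead of the robot, y to its left, z up, the work surface at z = 0. Lengths are in mm, angles in degrees, forces in N, time in s.
With the tool pointing down it reaches from about 300 to 850 mm from the base axis. Payload 4.2 kg.
Tool frame: the origin (TCP) lies midway between the tips of the shut fingers; the grasp point (between the pads) lies 19 mm behind it; z points along the fingers, y is the line along which they close (so a half turn about z gives the same grasp; the last joint's range is limited). The gripper opens to 91 mm and grips with 3 to 60 N. Pads are 32 mm wide; open, the fingers measure 118 mm over their backs; the gripper's body (76 mm by 178 mm) begins 60 mm behind the grasp point.
Start: joints at [67.781, 18.312, 89.639, -0, 72.044, -1.146], TCP at [206.752, 536.56, 213.976] pointing down, gripper open.
Joint ranges: [-177.97, 177.97], [-48.28, 115.42], [12.27, 149.76], [-77.06, 257.06], [2.81, 150.46], [-146.56, 146.56]. Speed limits (degrees/s): [147.25, 147.25, 180, 180, 180, 180].

### API

Orientations are given as [roll, pitch, yaw] about the fixed x, y, z axes, in that order (R = Rz(yaw) Ry(pitch) Rx(roll)).
In Python, from workcell import env gives the robot as it stands.
- The arm moves only by the shell command python3 -m jog 'ROWS' [FORCE]. ROWS is a JSON object of lists of equal length, an entry for each row: "jaw": the finger opening in mm, from 0 to 91.2; "slide": the shift along the tool's x, y, z in units of 30 mm (1.0 is 30 mm), a list of three; "spin": the turn about the tool's z in units of 8 degrees (1.0 is 8 degrees). In form: {"jaw": [jaw, ...], "slide": [[dx, dy, dz], ...], "spin": [spin, ...]}. A call has 1 to 10 rows; each row shifts and turns the commanded pose from where the row before left it, along the tool's axes as they then stand; what a row does not reach is not made up. A row lasts 1/10 s, in which the tool goes at most 50 mm and 8.59 degrees, less where a joint would pass 70% of its speed; a pose out of reach is approached as far as the arm can. A call is refused whole if a number of a shift passes 1 or a number of a turn 1, either way. A call with a gripper value outside its range is refused whole. The fingers move at their own pace and stop on an object; FORCE is the grip in N (left out, the last holds). Time passes only in rows, so rows that do not move let the fingers close. It gives the time, the measured TCP pose, the force, the opening and the grip force at its end, in the units of the state.
- env.state(): the state, without advancing time (a new reading comes with each control period).
- env.grab_frame(name): name is "scene" or "top" or "wrist"; returns the picture (420x560x3 uint8, red, green, blue); there is no depth.
- env.camera_model(name): a dict with "fx", "fy", "cx", "cy" (pixels), "camera_from_world" (4x4, takes a point from world to camera coordinates). Camera axes: x right, y up, looking along -z (the intrinsics and any distortion apply to the point x, -y, -z); pixel columns grow to the right and rows downward; lengths in mm; the calibration is good to about 2 mm. A picture is of the moment at which its call begins: read the wrist's pose just before it. camera_model takes no time and is no camera call; for the wrist camera it gives the pose at the moment of the call.
- env.job_done(): hands the job in; it is judged then, once.
The state is a dict: "time_s": time; "qpos": joint angles; "qvel": joint speeds; "effort": joint torques, N m; "ee_pos": TCP position; "ee_rot": TCP orientation; "force": force on the tool from outside, world axes, zero at the start; "torque": the same for the moment, N m; "gripper_width": finger opening in mm; "gripper_force": force on a finger pad.
Only numpy, scipy, OpenCV 4.12 (cv2) and the standard library are available. Lean on these libraries where they do the work, as an engineer would, in place of code of your own. Each camera call takes 0.05 s, during which the arm holds its last target. There are 200 camera calls.

### The job

Slide the wound tan thread bobbin up off the winder's spindle and stand it on its flange on the floor of the empty blue tray, and let go of it. Then, with the spindle free, take the yellow bar of the winder's hinged cover, swing the cover up to its over-centre balance point (standing straight up on its hinge) and keep it gripped there, still, so that I can oil the gears: finish while holding it. Do not lift the cover before the bobbin is in the tray, do not let it tip over backwards, and leave the other things on the table where they are.

Things in the scene. Friction and masses are not known exactly. Their poses are not given: they have to be found in the camera images.
- winder: Thread winder, fixed: green open-topped box 140 (x) x 150 (y) x 75 mm high under a hinged aluminium cover, dark motor stub at the back. Origin: centre of its underside, on the table. Its front (yellow bar side) faces its own -x, the hinge is at its +x side, z up. A steel spindle stands at its own x = -10 mm, y = 0 and passes through a slot in the cover.
- spindle_tip (a point): Tip of the winder's upright steel spindle (10 mm diameter), 135 mm above the table and 52 mm above the closed cover's upper face.
- cover (a joint): Angle of the cover, rad: 0 = closed, level (start); grows as the front edge rises; 1.571 = straight up = over-centre balance point (weight lies in the plane of hinge and bar): below it falls shut, above it falls backwards to a stop at 2.6. Hinge nearly frictionless, 0.2 to 0.4 kg. Plate 8 mm thick, 140 mm wide, free edge 130 mm from the hinge; upper face 83 mm above the table when closed.
- cover_hinge (a point): Middle of the cover's hinge line, 79 mm above the table at the winder's own x = +60 mm; the hinge line runs along the winder's own y.
- cover_bar (a point): Middle of the cover's yellow handle bar: round, 10 mm in diameter, parallel to the hinge, carried by two side arms 110 mm apart; in the cover's plane, 178 mm from the hinge line, 43 mm clear gap to the cover's edge. 79 mm above the table when closed, 257 mm with the cover upright. The bar can turn between the finger pads, so the tool may keep pointing down through the swing.
- bobbin: Wound thread bobbin, tan thread and pale wooden flanges: 48 mm in diameter, 40 mm high, with a 14 mm bore, 40 to 85 g. Origin: centre of its underside; z along its axis. It starts standing on the closed cover, with the spindle through its bore (the spindle ends 12 mm above the bobbin's top).
- bobbin_mid (a point): Middle of the tan bobbin, on its axis, 20 mm above its underside.
- blue_tray: Blue open tray, empty, fixed to the table: 130 (its x) x 110 (its y) x 22 mm high, walls and floor 4 mm thick. Origin: centre of its underside, on the table; the inner floor is 4 mm above. Left or right of the winder.
- red_tray: Red tray of the same size, fixed, holding small pulleys; not to be used. Origin: centre of its underside.
- spare_bobbin: Bystander: a black thread bobbin, 48 mm in diameter, 40 mm high, standing on the table. Origin: centre of its underside.
- glue_bottle: Bystander: white glue bottle with red cap, 36 mm in diameter, 110 mm high. Origin: centre of its underside.
- paint_jar: Bystander: small green paint jar, 40 mm in diameter, 45 mm high. Origin: centre of its underside.
- pin_cup: Bystander: small steel cup, 56 mm in diameter, 50 mm high. Origin: centre of its underside.
- brush: Bystander: a brush lying on the table along its own x.
- screwdriver: Bystander: a screwdriver with yellow handle lying on the table along its own x.
Mind the look-alikes: they are no part of the job. What is shaped like the bobbin but pink, purple or turquoise is not meant.

How it is judged (in metres and radians):
On the way, in this order (a step that is already met when the one before it is completed fails the run):
1. the bobbin has been slid up clear of the spindle, with the cover closed (z of bobbin_mid in the frame of spindle_tip above 0.02 m and value of joint cover below 0.1 rad), for 0.1 s.
2. the bobbin stands in the blue tray, released, with the cover still closed (x of bobbin_mid in the frame of blue_tray between -0.045 and 0.045 m and y of bobbin_mid in the frame of blue_tray between -0.035 and 0.035 m and z of bobbin_mid in the frame of blue_tray below 0.029 m and angle between the z axis of bobbin and the z axis of blue_tray, either way round below 0.15 rad and linear speed of bobbin below 0.03 m/s and contact force between the fingers and bobbin below 0.05 N and value of joint cover below 0.1 rad), for 0.3 s.
3. the cover, gripped, is upright within 0.1 rad (value of joint cover between 1.471 and 1.671 rad and contact force between the fingers and cover above 1 N), for 0.2 s.
At the end, for the whole second after the job is handed in: At the end the fingers grip the cover (over 1 N), still (under 0.1 rad/s) within 0.08 rad of straight up (1.571); the tan bobbin stands on a flange on the blue tray's floor (middle within 45 x 35 mm of the tray's centre, upright within 0.15 rad), at rest, untouched by the fingers (x of bobbin_mid in the frame of blue_tray between -0.045 and 0.045 m and y of bobbin_mid in the frame of blue_tray between -0.035 and 0.035 m and z of bobbin_mid in the frame of blue_tray below 0.029 m and angle between the z axis of bobbin and the z axis of blue_tray, either way round below 0.15 rad and linear speed of bobbin below 0.03 m/s and contact force between the fingers and bobbin below 0.05 N and value of joint cover between 1.491 and 1.651 rad and velocity of joint cover between -0.1 and 0.1 rad/s and contact force between the fingers and cover above 1 N and contact force between bobbin and blue_tray above 0.1 N); the arm keeps its last pose, push and grip.
It fails at once if the cover tips over backwards (past 1.95 rad) (value of joint cover above 1.95 rad).
It fails at once if the cover is lifted (over 0.2 rad) before the bobbin is in the tray (value of joint cover above 0.2 rad and horizontal distance between bobbin_mid and blue_tray above 0.09 m).
It fails at once if a bystander is moved by more than 30 mm (distance of any of spare_bobbin, glue_bottle, paint_jar, pin_cup, brush, screwdriver from where it was at the start of the episode above 0.03 m).
It also fails if it takes over 54 s, if anything falls off the work surface, if the arm or the gripper's body presses on something with over 40 N, if the wrist force passes 120 N, or if a joint passes its speed limit or range.

## Working session

There is one attempt and no reset: what is moved stays moved. The work goes in short steps, Python scripts to look and compute and a shell command to move; the robot and the scene stay as the last step left them, time stands still between calls to the robot, and variables do not carry over. Pictures are saved under pics/ and viewed, at most 10 in all, crops included, and the job is handed in when it is done.

```bash
mkdir -p pics; ls; python3 - <<'E'
from workcell import env
import cv2,numpy as np
s=env.state();print(s)
for n in("scene","top"):
    f=env.grab_frame(n);cv2.imwrite(f"pics/{n}0.png",f[:,:,::-1])
    m=env.camera_model(n);print(n,{k:np.round(v,3).tolist() if not isinstance(v,str) else v for k,v in m.items()})
E
```

```text
pics
{'time_s': 0.0, 'qpos': array([ 6.77804018e+01,  1.83520152e+01,  8.97073864e+01,  5.59951032e-04,
        7.20422064e+01, -1.14619601e+00]), 'qvel': array([ 0.14051354, -0.02004741, -0.00266843,  0.05926637, -0.00201878,
       -0.14197732]), 'effort': array([-2.78956995e-04, -4.12468493e+01, -2.31963712e+01,  7.27287331e-02,
        4.57354845e-02, -1.58072667e-04]), 'ee_pos': array([206.55723354, 536.07743029, 213.10987734]), 'ee_rot': array([-1.79898423e+02, -2.56478018e-03,  1.58926422e+02]), 'force': array([ 0.01359722,  0.12033189, -0.45770805]), 'torque': array([ 0.02749094, -0.00306518,  0.04122719]), 'gripper_force': 0.0, 'gripper_width': 90.96530611082783}
scene {'fx': 540.634, 'fy': 540.634, 'cx': 270.686, 'cy': 215.105, 'camera_from_world': [[0.397, 0.918, 0.019, -252.353], [-0.592, 0.24, 0.769, 263.035], [0.701, -0.317, 0.639, -1957.646], [0.0, 0.0, 0.0, 1.0]]}
top {'fx': 396.443, 'fy': 396.443, 'cx': 277.816, 'cy': 214.673, 'camera_from_world': [[-0.015, -1.0, -0.015, 19.743], [0.996, -0.016, 0.086, -614.773], [-0.087, -0.014, 0.996, -1319.296], [0.0, 0.0, 0.0, 1.0]]}
```

View pics/scene0.png

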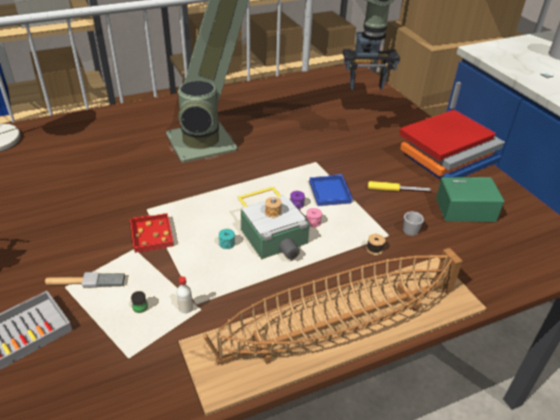

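View pics/top0.png

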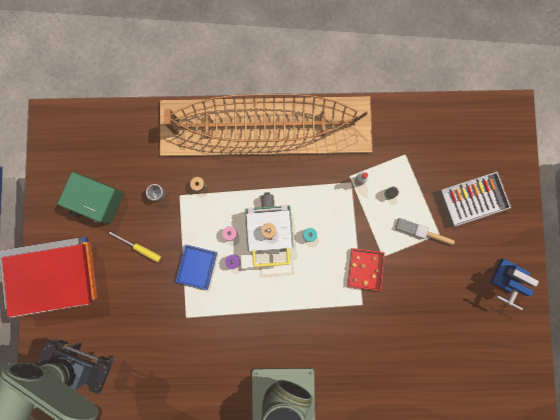

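Scene: the winder is at top-view (270,230), with its bar at (271,258), facing the robot. The blue tray is at top (197,267). Bobbin-like candidates in the top view are tan (269,231), pink (229,233), purple (233,262), turquoise (310,235) and the black spare (197,184). Only (269,231) is tan-wound and sits on the spindle.

```bash
cat > h.py <<'E'
from workcell import env
import cv2,numpy as np
def ray(n,uv,z,m=None):
    m=m or env.camera_model(n); T=np.array(m["camera_from_world"]); R=T[:3,:3]; c=-R.T@T[:3,3]
    d=R.T@np.array([(uv[0]-m["cx"])/m["fx"],-(uv[1]-m["cy"])/m["fy"],-1])
    return c+d*(z-c[2])/d[2]
def mask(f,lo,hi,roi=None):
    k=cv2.inRange(cv2.cvtColor(f,cv2.COLOR_RGB2HSV),lo,hi)
    if roi:
        z=np.zeros_like(k);a,b,c,d=roi;z[b:d,a:c]=k[b:d,a:c];k=z
    return k
def rect(k):
    c=cv2.findContours(k,cv2.RETR_EXTERNAL,cv2.CHAIN_APPROX_NONE)[0]
    return cv2.minAreaRect(np.vstack([x for x in c if len(x)>4]))
E
python3 - <<'E'
from h import *
np.set_printoptions(precision=1,suppress=True)
f=env.grab_frame("top");g=env.grab_frame("scene")
for n,im,rs in(("top",f,dict(blue=((105,120,60),(125,255,255),(170,240,225,295),22),bar=((22,130,120),(35,255,255),(240,240,300,272),79),tan=((8,90,90),(20,220,255),(255,218,283,245),123))),
            ("scene",g,dict(blue=((105,120,60),(125,255,255),(300,165,360,210),22),bar=((22,130,120),(35,255,255),(230,180,295,215),79),tan=((8,90,90),(20,220,255),(258,192,290,222),110)))):
    for k,(lo,hi,roi,z) in rs.items():
        mk=mask(im,lo,hi,roi);r=rect(mk);p=[ray(n,q,z)[:2] for q in cv2.boxPoints(r)]
        print(n,k,np.array(r[0]),np.array(r[1]),"ctr",ray(n,r[0],z)[:2],"corners",*p, "sides",np.linalg.norm(p[0]-p[1]),np.linalg.norm(p[1]-p[2]))
a=cv2.resize(f[210:300,170:330],None,fx=4.9,fy=4.9,interpolation=2)
cv2.imwrite("pics/crop.png",a[:,:,::-1])
E
```

```text
top blue [195.4 267.7] [32.3 35.7] ctr [439.9 291.4] corners [396.  358.8] [511.9 330.2] [483.9 223.7] [368.6 253. ] sides 119.31687820716492 110.12294337434075
top bar [270.9 257.4] [15.9 35.7] ctr [472.2  34.2] corners [493.4  93.8] [501.9 -21.5] [451.1 -25.2] [442.6  89.7] sides 115.62543468114697 50.96270652040891
top tan [268.8 230.3] [14.1 13.4] ctr [558.   38.2] corners [559.2  68.9] [588.7  38.6] [556.7   7.6] [527.4  37.8] sides 42.22891279105107 44.55260434484391
scene blue [330.5 189.8] [28. 39.] ctr [453.  285.7] corners [371.5 252. ] [396.7 382.4] [530.3 317.6] [504.9 196.2] sides 132.89169969663865 148.42985101204576
scene bar [258.4 195.6] [ 9.5 38.9] ctr [462.9  33.5] corners [448.3 -23.7] [433.3 101.1] [477.6  91.3] [490.9 -30.7] sides 125.74095929912154 45.31310516447207
scene tan [272.5 207. ] [18. 15.] ctr [562.8  34.7] corners [517.5  31.3] [533.5  70.8] [606.3  38.1] [591.    0.2] sides 42.61694349251873 79.87049626060642
```

View pics/crop.png

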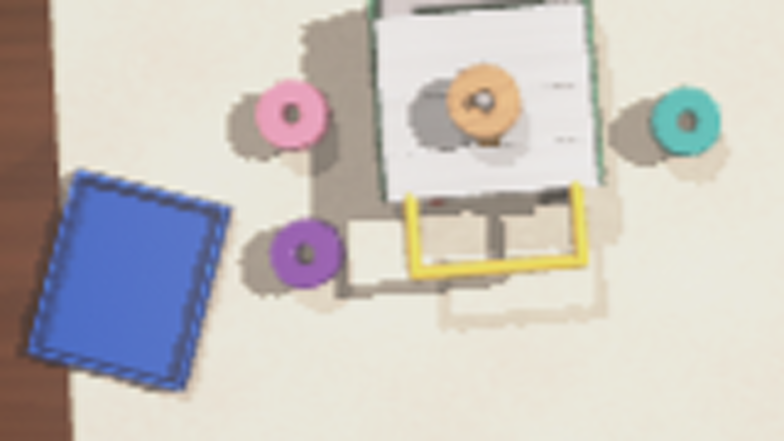

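The crop confirms it: the tan bobbin is at crop (484,100), on the spindle with the tip showing in its bore. The yellow bar runs crop (412,272)–(585,262), and the tray corners are (78,170), (232,207), (185,390) and (28,352).

That puts the bobbin near (558,38), the bar at about (451,31), winder yaw near 4°, and the tray centre at about (442,287). The spindle-to-bar distance comes out at 107 mm against the expected 108. First I'll spin the tool.

```bash
python3 -m jog '{"jaw":[91,91,91,91,91,91,91,91,91],"slide":[[0,0,0],[0,0,0],[0,0,0],[0,0,0],[0,0,0],[0,0,0],[0,0,0],[0,0,0],[0,0,0]],"spin":[1,1,1,1,1,1,1,1,0.1]}' 20
python3 -m jog '{"jaw":[91,91,91,91,91,91,91,91,91,91],"slide":[[-1,0.6,0],[-1,0.6,0],[-1,0.6,0],[-1,0.6,0],[-1,0.6,0],[-1,0.6,0],[-1,0.6,0],[-1,0.6,0],[-1,0.6,0],[-1,0.6,0]],"spin":[0,0,0,0,0,0,0,0,0,0]}'
python3 - <<'E'
from h import *
for k in [(185.9,244.7),(217.3,252.2),(207.8,289.6),(175.7,281.8)]: print(ray("top",k,22))
E
```

```text
time_s: 1.1
ee_pos: [206.7, 536.5, 213.7]
ee_rot: [-180.0, 0.0, 94.1]
force: [-0.5, 0.0, -0.6]
gripper_width: 90.7
gripper_force: 0.0
time_s: 2.1
ee_pos: [408.5, 249.0, 214.0]
ee_rot: [180.0, -0.0, 94.3]
force: [-0.3, 0.1, 0.3]
gripper_width: 90.9
gripper_force: 0.0
[517.99383899 324.20715384  22.        ]
[491.08228826 217.3171496   22.        ]
[366.37062849 249.49044348  22.        ]
[393.75346969 358.02126364  22.        ]
```

```bash
python3 -m jog '{"jaw":[91,91,91,91,91,91,91,91,91],"slide":[[-1,0.5,0],[-1,0.5,0],[-1,0.5,0],[-1,0.5,0],[-1,0.5,0],[-1,0.5,0],[-1,0.5,0],[-0.4,0.95,0],[0,0,0]],"spin":[0,0,0,0,0,0,0,0,0]}'
python3 - <<'E'
from h import *
np.set_printoptions(precision=1,suppress=True)
print(env.state()["ee_pos"]); m=env.camera_model("wrist")
f=env.grab_frame("wrist");cv2.imwrite("pics/w1.png",f[:,:,::-1])
T=np.array(m["camera_from_world"]);print(T, m["fx"],m["cx"],m["cy"])
for P in [(558,38,123),(558,38,135)]:
    p=T[:3,:3]@P+T[:3,3];print(m["cx"]-m["fx"]*p[0]/p[2],m["cy"]+m["fy"]*p[1]/p[2])
E
```

```text
time_s: 3.0
ee_pos: [559.9, 36.7, 213.5]
ee_rot: [179.9, 0.0, 94.1]
force: [-0.3, 0.5, 0.9]
gripper_width: 91.2
gripper_force: 0.0
[559.9  36.7 213.5]
[[   1.     0.1    0.  -561.5]
 [  -0.1    1.    -0.3   32.2]
 [  -0.     0.3    1.  -389.2]
 [   0.     0.     0.     1. ]] 350.8075482851476 278.54108876448583 205.06403843387102
275.77970509344556 206.86508565035666
275.6725884500339 211.23856515688988
```

View pics/w1.png

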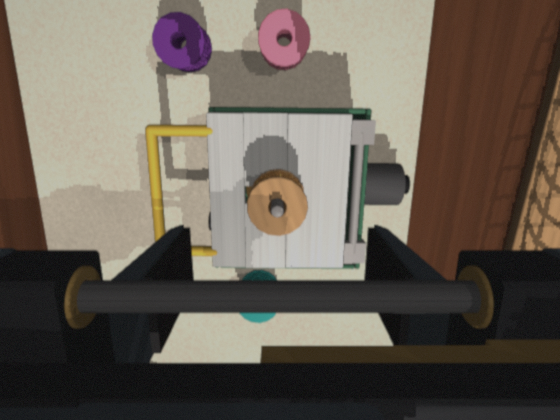

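The wrist view shows the bobbin's top centred at (277,206), within 2 px of prediction, so it lies at about (559.4,39). The bar is at column 156, with its arms at rows 130 and 251. I'll descend and grip.

```bash
python3 -m jog '{"jaw":[91,91,91,91,91,91],"slide":[[0.07,0,0.8],[0,0,0.8],[0,0,0.8],[0,0,0.8],[0,0,0.8],[0,0,0.04]],"spin":[0,0,0,0,0,0]}' 
python3 -m jog '{"jaw":[60,50,40,40,40,40,40,40],"slide":[[0,0,0],[0,0,0],[0,0,0],[0,0,0],[0,0,0],[0,0,0],[0,0,0],[0,0,0]],"spin":[0,0,0,0,0,0,0,0]}' 15
python3 - <<'E'
from h import *
for p in [(156,130),(158,250),(156,190),(277.5,205.5)]: print(p,p[1])
E
```

```text
time_s: 3.65
ee_pos: [553.4, 41.2, 90.0]
ee_rot: [-179.6, -0.0, 94.3]
force: [-0.1, 0.1, 0.3]
gripper_width: 91.3
gripper_force: 0.0
time_s: 4.45
ee_pos: [557.1, 40.6, 93.2]
ee_rot: [180.0, -0.0, 94.1]
force: [-1.8, -0.6, 4.6]
gripper_width: 48.3
gripper_force: 15.0
(156, 130) 130
(158, 250) 250
(156, 190) 190
(277.5, 205.5) 205.5
```

```bash
python3 -m jog '{"jaw":[40,40,40,40,40,40,40,40],"slide":[[0,0,-0.2],[0,0,-0.4],[0,0,-0.4],[0,0,-0.4],[0,0,-0.4],[0,0,-0.4],[0,0,-0.4],[0,0,0]],"spin":[0,0,0,0,0,0,0,0]}' 
python3 -m jog '{"jaw":[40,40,40,40],"slide":[[0,0,-0.4],[0,0,-0.4],[0,0,0],[0,0,0]],"spin":[0,0,0,0]}' 
```

```text
time_s: 5.25
ee_pos: [558.0, 40.7, 172.9]
ee_rot: [179.8, -0.0, 94.1]
force: [-0.1, 0.4, -1.2]
gripper_width: 48.3
gripper_force: 15.0
time_s: 5.65
ee_pos: [556.9, 40.6, 195.0]
ee_rot: [180.0, -0.0, 94.1]
force: [0.9, -0.9, -0.1]
gripper_width: 48.1
gripper_force: 15.0
```

```bash
python3 -m jog '{"jaw":[40,40,40,40,40,40,40,40,40,40],"slide":[[0.5,-0.2,0],[1,-0.4,0],[1,-0.4,0],[1,-0.4,0],[1,-0.4,0],[1,-0.4,0],[1,-0.4,0],[1,-0.35,0],[0.65,-0.2,0],[0.3,-0.1,0]],"spin":[0,0,0,0,0,0,0,0,0,0]}' 
python3 -m jog '{"jaw":[40,40,40,40,40,40,40],"slide":[[0,0,0],[0,0,0.8],[0,0,0.8],[0,0,0.8],[0,0,0.8],[0,0,0.8],[0,0,0]],"spin":[0,0,0,0,0,0,0]}'
python3 - <<'E'
from h import *
f=env.grab_frame("wrist");g=env.grab_frame("scene")[130:270,200:400];t=env.grab_frame("top")[220:310,150:300]
g=cv2.resize(g,(400,280),interpolation=2);t=cv2.resize(t,(400,240),interpolation=2)
o=np.zeros((525,800,3),np.uint8);o[:280,:400]=g;o[:240,400:]=t;o[285:525,:320]=cv2.resize(f,(320,240))
cv2.imwrite("pics/c2.png",o[:,:,::-1])
E
```

```text
time_s: 6.65
ee_pos: [439.5, 288.3, 194.2]
ee_rot: [-179.9, -0.0, 94.3]
force: [-0.5, -0.8, -0.7]
gripper_width: 48.6
gripper_force: 15.0
time_s: 7.35
ee_pos: [439.4, 284.0, 71.9]
ee_rot: [-179.6, 0.2, 94.1]
force: [-0.4, -0.2, -0.5]
gripper_width: 48.7
gripper_force: 15.0
```

View pics/c2.png

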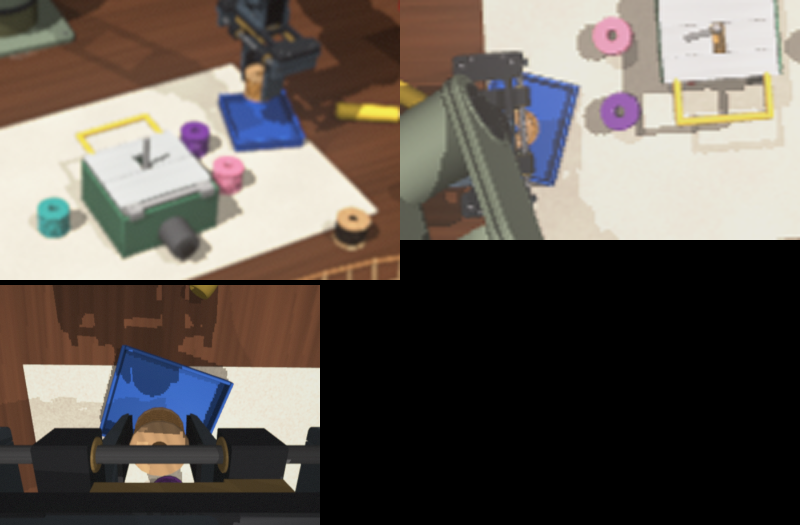

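The composite shows the spindle bare at (147,152), the cover closed, and the tan bobbin held upright over the blue tray. Lowering it.

```bash
python3 -m jog '{"jaw":[40,40,40,40,40,40,40],"slide":[[0,0,0.5],[0,0,0.5],[0,0,0.4],[0,0,0.2],[0,0,0.1],[0,0,0.07],[0,0,0]],"spin":[0,0,0,0,0,0,0]}' 
python3 -m jog '{"jaw":[40,40,40],"slide":[[0,0,0.07],[0,0,0.0],[0,0,0]],"spin":[0,0,0]}'
```

```text
time_s: 8.2
ee_pos: [441.6, 286.5, 21.9]
ee_rot: [180.0, -0.0, 94.1]
force: [-1.1, -0.1, 0.4]
gripper_width: 48.2
gripper_force: 15.0
time_s: 8.5
ee_pos: [441.4, 286.4, 19.7]
ee_rot: [180.0, -0.0, 94.1]
force: [1.1, -0.6, -0.9]
gripper_width: 48.3
gripper_force: 15.0
```

```bash
python3 -m jog '{"jaw":[40,40,40],"slide":[[0,0,0.07],[0,0,0.0],[0,0,0]],"spin":[0,0,0]}'
python3 -m jog '{"jaw":[40,40,40],"slide":[[0,0,0.07],[0,0,0.0],[0,0,0]],"spin":[0,0,0]}'
```

```text
time_s: 8.8
ee_pos: [441.3, 286.4, 17.4]
ee_rot: [-180.0, 0.0, 94.1]
force: [-0.4, -0.3, -0.2]
gripper_width: 48.5
gripper_force: 15.0
time_s: 9.1
ee_pos: [441.3, 286.4, 15.3]
ee_rot: [-180.0, 0.0, 94.1]
force: [0.2, 0.3, -0.6]
gripper_width: 48.3
gripper_force: 15.0
```

```bash
python3 -m jog '{"jaw":[40,40,40],"slide":[[0,0,0.05],[0,0,0.0],[0,0,0]],"spin":[0,0,0]}'
python3 -m jog '{"jaw":[52,58,64,70,70,70],"slide":[[0,0,0],[0,0,0],[0,0,0],[0,0,0],[0,0,0],[0,0,0]],"spin":[0,0,0,0,0,0]}'
python3 -m jog '{"jaw":[70,70,70,70,70,70,70,70],"slide":[[0,0,-0.3],[0,0,-0.5],[0,0,-0.8],[0,0,-1],[0,0,-1],[0,0,-1],[0,0,-1],[0,0,0]],"spin":[0,0,0,0,0,0,0,0]}'
python3 - <<'E'
from h import *
f=env.grab_frame("wrist")
cv2.imwrite("pics/w3.png",f[:,:,::-1])
E
```

```text
time_s: 9.4
ee_pos: [441.5, 286.5, 14.2]
ee_rot: [180.0, -0.0, 94.1]
force: [-0.7, -0.9, 3.4]
gripper_width: 48.3
gripper_force: 15.0
time_s: 10.0
ee_pos: [441.4, 286.4, 13.8]
ee_rot: [-180.0, -0.0, 94.1]
force: [0.1, -0.7, 0.5]
gripper_width: 69.7
gripper_force: 0.0
time_s: 10.8
ee_pos: [443.6, 287.8, 186.9]
ee_rot: [179.5, -0.3, 94.1]
force: [0.1, 0.1, -0.3]
gripper_width: 70.2
gripper_force: 0.0
```

View pics/w3.png

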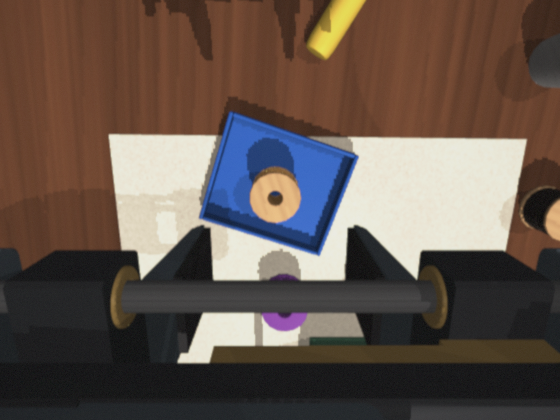

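The tan bobbin stands upright and free in the tray, its top centred at (275,197). Now to hover over the bar and measure it.

```bash
python3 -m jog '{"jaw":[40,40,40,40,40,40,40,40,40,40],"slide":[[-0.5,0,0],[-1,0,0],[-1,0,0],[-1,0,0],[-1,-0.1,0],[-1,-0.1,0],[-1,-0.1,0],[-1,0,0],[-0.7,0,0],[-0.3,0,0]],"spin":[0,0,0,0,0,0,0,0,0,0]}' 
python3 -m jog '{"jaw":[40,40],"slide":[[0,0,0],[0,0,0]],"spin":[0,0]}' 
python3 - <<'E'
from h import *
m=env.camera_model("wrist");f=env.grab_frame("wrist");cv2.imwrite("pics/w4.png",f[:,:,::-1])
k=mask(f,(18,120,90),(35,255,255));k[250:]=0
ys,xs=np.nonzero(k);print(xs.min(),xs.max(),ys.min(),ys.max())
for r in range(ys.min(),ys.max()+1,8):
    c=np.nonzero(k[r])[0]
    if len(c): print(r,c.min(),c.max(),len(c),ray("wrist",(c.mean(),r),79,m).round(1) if len(c)<40 else "")
E
```

```text
time_s: 11.85
ee_pos: [449.3, 29.1, 180.5]
ee_rot: [-179.8, 0.0, 94.0]
force: [0.4, 0.7, -1.1]
gripper_width: 40.0
gripper_force: 0.0
time_s: 12.05
ee_pos: [450.2, 31.7, 181.3]
ee_rot: [-179.9, -0.0, 94.1]
force: [-0.1, 0.6, 0.4]
gripper_width: 39.8
gripper_force: 0.0
274 419 130 249
130 329 329 1 [484.6  93.3  79. ]
138 275 349 75 
146 275 286 12 [448.5  78.6  79. ]
154 275 286 12 [449.   72.5  79. ]
162 275 285 11 [449.   66.3  79. ]
170 275 285 11 [449.5  60.   79. ]
178 274 286 13 [449.9  53.6  79. ]
186 274 286 13 [450.4  47.1  79. ]
194 275 285 11 [450.8  40.6  79. ]
202 275 395 14 [469.6  35.3  79. ]
210 275 401 20 [492.9  30.2  79. ]
218 274 284 11 [451.5  20.5  79. ]
226 274 284 11 [451.9  13.6  79. ]
234 274 284 11 [452.4   6.7  79. ]
242 274 284 11 [ 4.529e+02 -4.000e-01  7.900e+01]
```

View pics/w4.png

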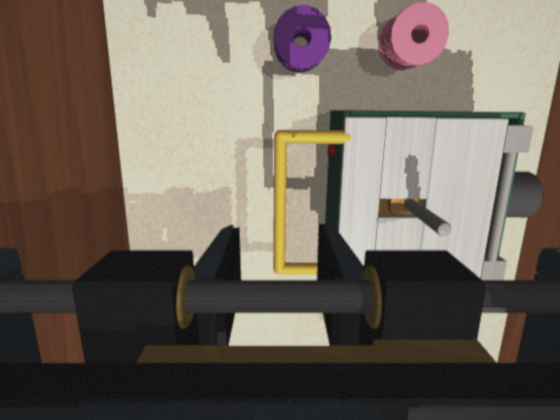

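The bar shows as a vertical line at columns 274–286, rows 137–269, with the far arm at row 137. Its middle is therefore about (451,31), and the hinge yaw is about 3.5°. The TCP is already above it, so I'll descend 121 mm and grip.

```bash
python3 -m jog '{"jaw":[40,40,40,40,40,40,40,40],"slide":[[0,0.02,0.6],[0,0,0.8],[0,0,0.8],[0,0,0.8],[0,0,0.6],[0,0,0.3],[0,0,0.14],[0,0,0]],"spin":[0.05,0,0,0,0,0,0,0]}' 
python3 -m jog '{"jaw":[20,5,5,5,5,5],"slide":[[0,0,0],[0,0,0],[0,0,0],[0,0,0],[0,0,0],[0,0,0]],"spin":[0,0,0,0,0,0]}' 15
```

```text
time_s: 12.9
ee_pos: [451.5, 31.9, 60.6]
ee_rot: [-180.0, -0.0, 93.8]
force: [-1.0, -1.1, 0.8]
gripper_width: 40.1
gripper_force: 0.0
time_s: 13.5
ee_pos: [450.9, 31.4, 60.9]
ee_rot: [-180.0, -0.0, 93.7]
force: [-2.9, -0.2, 4.9]
gripper_width: 9.9
gripper_force: 15.0
```

```bash
python3 -m jog '{"jaw":[5,5,5,5,5,5,5],"slide":[[0,0.03,-0.62],[0,0.1,-0.61],[0,0.16,-0.6],[0,0.22,-0.58],[0,0.28,-0.55],[0,0,0],[0,0,0]],"spin":[0,0,0,0,0,0,0]}'
```

```text
time_s: 14.2
ee_pos: [472.8, 32.7, 149.1]
ee_rot: [-179.7, 0.0, 93.7]
force: [-4.9, -1.1, 0.6]
gripper_width: 9.7
gripper_force: 15.0
```

```bash
python3 -m jog '{"jaw":[5,5,5,5,5,5,5],"slide":[[0,0.34,-0.52],[0,0.39,-0.48],[0,0.44,-0.44],[0,0.48,-0.39],[0,0.52,-0.34],[0,0,0],[0,0,0]],"spin":[0,0,0,0,0,0,0]}'
```

```text
time_s: 14.9
ee_pos: [538.8, 36.8, 216.8]
ee_rot: [-179.9, 0.0, 93.7]
force: [-8.0, -0.9, 13.5]
gripper_width: 9.4
gripper_force: 15.0
```

```bash
python3 -m jog '{"jaw":[5,5,5,5,5,5,5],"slide":[[0,0.54,-0.32],[0,0.58,-0.24],[0,0.6,-0.17],[0,0.4,-0.07],[0,0.3,-0.03],[0,0,0],[0,0,0]],"spin":[0,0,0,0,0,0,0]}'
```

```text
time_s: 15.6
ee_pos: [612.4, 41.4, 239.6]
ee_rot: [180.0, 0.1, 93.7]
force: [-1.5, -3.2, 2.6]
gripper_width: 9.4
gripper_force: 15.0
```

```bash
python3 -m jog '{"jaw":[5,5,5,5,5,5],"slide":[[0,0.2,-0.01],[0,0.2,-0.01],[0,0.13,0],[0,0,0],[0,0,0],[0,0,0]],"spin":[0,0,0,0,0,0]}'
python3 - <<'E'
from h import *
np.set_printoptions(precision=1,suppress=True)
s=env.state();print(s["ee_pos"],s["force"])
f=env.grab_frame("scene");t=env.grab_frame("top")
o=np.hstack([cv2.resize(f[130:270,200:340],(400,400),interpolation=2),cv2.resize(t[200:290,230:320],(400,400),interpolation=2)])
cv2.imwrite("pics/c5.png",o[:,:,::-1])
E
```

```text
time_s: 16.2
ee_pos: [628.2, 42.5, 240.0]
ee_rot: [-180.0, 0.1, 93.7]
force: [-0.3, -4.8, 2.0]
gripper_width: 9.5
gripper_force: 15.0
[628.2  42.5 240. ] [-0.3 -4.8  2. ]
```

View pics/c5.png

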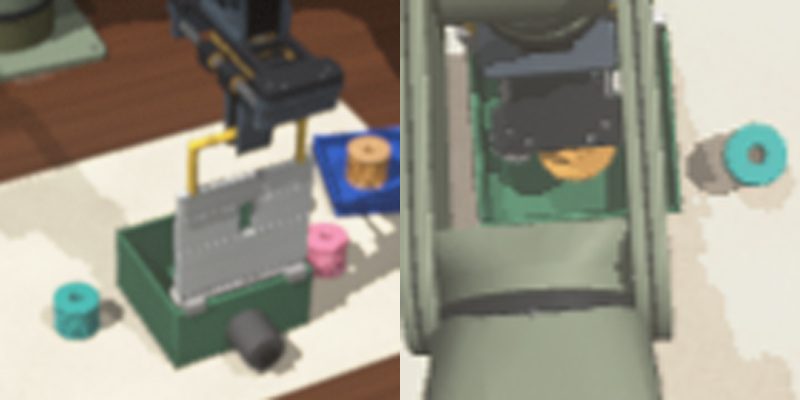

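The cover stands vertical with the bar in the fingers, and the bobbin is in the tray. One check of the bar's end pixels against the prediction: right bar corner at scene px ≈(306,173), left at ≈(267.5,182).

```bash
python3 - <<'E'
from h import *
np.set_printoptions(precision=1,suppress=True)
f=env.grab_frame("scene");k=mask(f,(20,110,100),(36,255,255),(250,160,320,205));ys,xs=np.nonzero(k)
print("bar mask left",xs.min(),ys[xs==xs.min()],"right",xs.max(),ys[xs==xs.max()])
m=env.camera_model("scene");T=np.array(m["camera_from_world"])
for a in(84,90,96):
  for s in(-55,55):
    th=np.radians(a);r=-178*np.cos(th);x=np.array([.998,.061]);y=np.array([-.061,.998])
    P=np.r_[np.array([628.5,42])+x*r+y*s,79+178*np.sin(th)];p=T[:3,:3]@P+T[:3,3]
    print(a,s,np.array([m["cx"]-m["fx"]*p[0]/p[2],m["cy"]+m["fy"]*p[1]/p[2]]))
s=env.state();print(s["gripper_force"],s["ee_pos"],s["qvel"].max())
E
python3 -m jog '{"jaw":[5,5,5,5,5],"slide":[[0,0,0],[0,0,0],[0,0,0],[0,0,0],[0,0,0]],"spin":[0,0,0,0,0]}'
```

```text
bar mask left 266 [180 181 182 183 184 185 186 187 188 189 190 191 192 193 194 195 196] right 306 [172 173 174]
84 -55 [264. 178.]
84 55 [302.1 167.4]
90 -55 [267.3 181.7]
90 55 [305.6 170.8]
96 -55 [270.7 186. ]
96 55 [309.3 174.9]
15.005155205726624 [628.2  42.5 239.9] 0.08863769920109552
time_s: 16.85
ee_pos: [628.1, 42.4, 239.9]
ee_rot: [-180.0, 0.1, 93.7]
force: [-0.2, -5.2, 2.1]
gripper_width: 10.0
gripper_force: 15.0
```

The bar's corners match the 90° prediction to within about 1–2 px, and the arm is still and gripping at 15 N. Handing in.

```bash
python3 -c "
from workcell import env
print(env.job_done())"
```

```text
the job is handed in; nothing more can be done
None
```

I've handed the job in: the tan bobbin stands released in the blue tray, and the cover is gripped by its yellow bar, still and upright at about 90°; the hand-in gave no verdict back.

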